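# Fetch the brass mass from behind the calorimeter can

### The arm

A 6-joint arm with a two-finger parallel gripper is mounted at the origin on the work surface. World frame = base frame: x ahead of the robot, y to its left, z up, the work surface at z = 0. Lengths are in m, angles in degrees, forces in N, time in s.
With the tool pointing down it reaches from about 0.325 to 0.9 m from the base axis. Payload 3.5 kg.
Tool frame: the origin (TCP) lies midway between the tips of the shut fingers; the grasp point (between the pads) lies 19 mm behind it (robot.grasp_offset is the z of the grasp point in the tool frame, in m); z points along the fingers, y is the direction in which the jaws open and shut (so a half turn about z gives the same grasp; the last joint's range is limited). The gripper opens to 85 mm and grips with 20 to 120 N. Pads are 22 mm wide; open, the fingers measure 114 mm over their backs; the gripper's body (76 mm by 85 mm) begins 54 mm behind the grasp point. The pads swing forward as they close: fully open they stand 13 mm farther back than shut.
Start: joints at [66.784, 15.837, -1.513, 72.651, 0, 84.076], TCP at [0.186, 0.597, 0.231] pointing down, gripper open.
Joint ranges: [-178.77, 178.77], [-48.84, 107.48], [-61.69, 71.31], [-111.58, 123.2], [-90, 87.43], [-180, 180]. Speed limits (degrees/s): [147.25, 147.25, 180, 180, 180, 180].

### API

Orientations are given as [roll, pitch, yaw] about the fixed x, y, z axes, in that order (R = Rz(yaw) Ry(pitch) Rx(roll)).
In Python, from station import robot gives the robot as it stands.
- The arm moves only by the shell command python3 -m pendant 'ROWS' [OPENING] [FORCE]. ROWS is JSON, a list that holds one entry, the list of rows, each a list of 6 numbers: the shift along the tool's x, y, z in mm, then the turn, a rotation vector about the tool's x, y, z in rad. In form: [[[tx, ty, tz, wx, wy, wz], ...]]. A call has exactly 5 rows; each row is the pose to reach, as a shift and turn from the pose commanded when the call began, along the tool's axes at that moment; what a row does not reach only later rows make up. A row lasts 1/8 s, in which the tool goes at most 62.5 mm and 10.7 degrees, less where a joint would pass 70% of its speed; a pose out of reach is approached as far as the arm can. A call with a gripper value outside its range is refused whole. OPENING is the finger opening in mm, from 0 to 85.4, set as the call begins (- or left out, the last holds). The fingers move at their own pace and stop on an object; FORCE is the grip in N (left out, the last holds). Time passes only in rows, so rows that repeat a pose let the fingers close, or fill a call up. It gives the time, the measured TCP pose, the force and the opening at its end, in the units of the state.
- robot.get_obs(): the state, without advancing time (a new reading comes with each control period).
- robot.get_image(name): name is "scene" or "top" or "wrist"; returns the picture (420x560x3 uint8, red, green, blue); there is no depth.
- robot.calibration(name): a dict with "fov_y" (degrees; the focal length in pixels is half the picture's height over the tangent of half this angle, whatever the lens; pixels are square), "cx", "cy" (the principal point, pixels), "k1" (the pictures are not rectified: a ray, as slopes to the right and down, at radius r is drawn at 1 + k1 r^2 times it, then the intrinsics apply), "rvec" (rotation vector, rad) and "tvec" (3), from world to camera coordinates, as OpenCV has them; the wrist camera has in their place "T_tool_cam" (4x4, takes a point from camera to tool coordinates, whose origin is the TCP and whose axes are the flange's). Camera axes: x right, y down, z forward; pixel columns grow to the right and rows downward; lengths in m; the calibration is good to about 2 mm. A picture is of the moment at which its call begins: read the wrist's pose just before it. calibration takes no time and is no camera call.
- robot.close_job(): hands the job in, once; it reports no verdict.
The state is a dict: "time_s": time; "joint_positions": joint angles; "qvel": joint speeds; "joint_torque": joint torques, N m; "eef_pos": TCP position; "tool_rot": TCP orientation; "force": force on the tool from outside, world axes, zero at the start; "wrist_torque": the same for the moment, N m; "finger_gap": finger opening in m.
Only numpy, scipy, OpenCV 4.12 (cv2) and the standard library are available. Lean on these libraries where they do the work, as an engineer would, in place of code of your own. Each camera call takes 0.05 s, during which the arm holds its last target. There are 200 camera calls.

### The job

A small brass mass stands at the back of the wooden rack, hidden behind the copper calorimeter can. Lift the can aside onto the bare bench top without tipping it over, fetch that mass and set it gently upright in the grey enamel dish, and then stand the can gently back on its round cork pad on the rack.

Things in the scene. Friction and masses are not known exactly. Their poses are not given: they have to be found in the camera images.
- can: Copper calorimeter can: upright cylinder 56 mm across, 100 mm high, with a fixed wooden lid 54 mm across, 6 mm thick, and on it a knob 16 mm across, 12 mm high (118 mm overall, about 0.25 kg). Loose and round: its yaw means nothing. Origin: centre of its underside, z up. Starts on the rack's cork pad.
- mass: Round brass mass: body 28 mm across and 34 mm high, then a narrow neck and a 20 mm knob, 50 mm high overall, 0.2 kg, loose. Origin: centre of its underside, z up. Starts on the rack, its centre about 55 mm behind the can's (along the rack's x; gap 13 mm), so the taller can is in a gripper's way. A larger and a smaller brass mass on the bench are not wanted.
- dish: Round grey enamel dish, loose on the bench, 0.35 kg: rim 150 mm across, 24 mm high, flat inner floor 112 mm across, 4 mm above the bench. Origin: centre of its underside, z up. It stands left or right, the rack on the other side; the bench midway between the origins of dish and rack is bare for 60 mm around.
- rack: Wooden rack fixed on the bench: board 130 (x) by 180 (y) mm, 12 mm thick, a ledge 8 mm thick and 20 mm high along its back edge; front, sides open. A thin round cork pad, 66 mm across, is the can's place (it stands at z = 12 mm). Origin: at bench height straight below the pad's centre. x points to the back (away from the robot, yaw within 0.3 rad), y left, z up; the board spans x -40 to +90 mm.
There are look-alikes about, which are no part of the job. There is more than one size of the rack; the job needs the middle-sized.

How it is judged (in metres and radians):
On the way, in this order (a step that is already met when the one before it is completed fails the run):
1. the can stands upright aside, on the bench top, off the rack (horizontal distance between can and rack above 0.06 m and height (world z) of can below 0.006 m and angle between can's own z axis and vertical below 0.17 rad and linear speed of can below 0.05 m/s), for 0.2 s.
2. the brass mass stands upright in the dish (horizontal distance between mass and dish below 0.05 m and z of mass in the frame of dish below 0.012 m and angle between mass's own z axis and vertical below 0.17 rad and linear speed of mass below 0.03 m/s), for 0.2 s.
3. the can stands upright on its cork pad again (horizontal distance between can and rack below 0.015 m and z of can in the frame of rack below 0.016 m and angle between can's own z axis and vertical below 0.17 rad and linear speed of can below 0.03 m/s), for 0.2 s.
At the end, for the whole second after the job is handed in: The brass mass stands upright (within 10 degrees) and still on the floor of the dish, within 50 mm of its centre, and the can stands upright (within 10 degrees) and still on the rack's board, its centre within 15 mm of the centre of the cork pad (all of step 2 and all of step 3); the robot touches nothing.
It fails at once if the can is tipped over (leans more than 40 degrees) (angle between can's own z axis and vertical above 0.7 rad).
It fails at once if the mass is dropped into the dish (falls in faster than 0.6 m/s) (z of mass in the frame of dish below 0.03 m and horizontal distance between mass and dish below 0.06 m and linear speed of mass above 0.6 m/s).
It fails at once if the can is dropped onto the rack (lands faster than 0.6 m/s) (z of can in the frame of rack below 0.03 m and horizontal distance between can and rack below 0.06 m and linear speed of can above 0.6 m/s).
It also fails if it takes over 72 s, if anything falls off the work surface, if the arm or the gripper's body presses on something with over 40 N, if the wrist force passes 120 N, or if a joint passes its speed limit or range.

## Working session

There is one attempt and no reset: what is moved stays moved. The work goes in short steps, Python scripts to look and compute and a shell command to move; the robot and the scene stay as the last step left them, time stands still between calls to the robot, and variables do not carry over. Pictures are saved under pics/ and viewed, on a budget of 10 in all, crops included, one or two more only if the job needs it, and the job is handed in when it is done.

```bash
ls; mkdir -p pics; python3 - <<'E'
from station import robot
import cv2,numpy as np
o=robot.get_obs();print(o['time_s'],o['eef_pos'],o['tool_rot'],o['finger_gap'],robot.grasp_offset)
for n in('top','scene'):
    print({k:np.round(v,4).tolist() for k,v in robot.calibration(n).items()})
    cv2.imwrite(f'pics/{n}0.png',robot.get_image(n)[:,:,::-1])
print(robot.calibration('wrist'))
E
```

```text
pics
0.0 [0.18548391 0.59601751 0.23013429] [-1.79871010e+02 -1.34494512e-02  1.62707480e+02] 0.08538055089693006 -0.0187
{'fov_y': 47.6479, 'cx': 270.8609, 'cy': 214.3917, 'k1': -0.0491, 'rvec': [2.1856, -2.1832, 0.1038], 'tvec': [-0.0433, 0.3897, 1.1754]}
{'fov_y': 46.6324, 'cx': 276.4117, 'cy': 209.2669, 'k1': -0.1539, 'rvec': [2.0489, 1.3329, -0.54], 'tvec': [-0.1481, -0.2345, 1.3107]}
{'fov_y': 60.30658237067389, 'cx': 275.8196280678455, 'cy': 208.7265857287562, 'k1': -0.07460899124970269, 'T_tool_cam': array([[-2.80076753e-04, -9.62609256e-01, -2.70893600e-01,
         6.89044257e-02],
       [ 9.99998965e-01, -6.51870987e-04,  1.28249830e-03,
         8.39693508e-04],
       [-1.41113241e-03, -2.70892961e-01,  9.62608442e-01,
        -1.43732307e-01],
       [ 0.00000000e+00,  0.00000000e+00,  0.00000000e+00,
         1.00000000e+00]])}
```

View pics/top0.png

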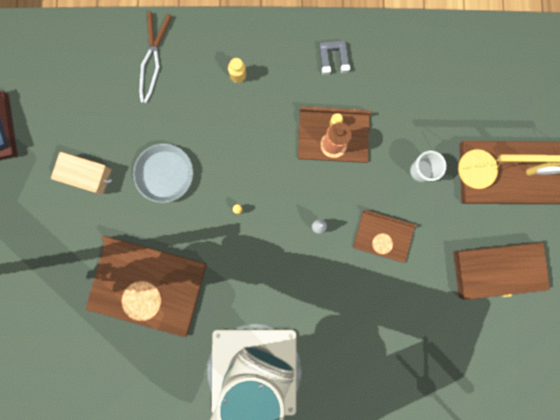

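View pics/scene0.png

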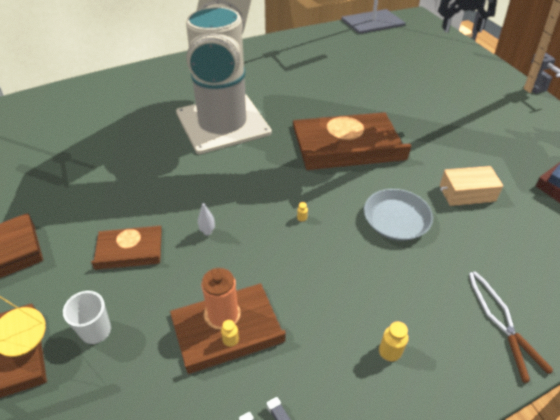

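Top view: there are three cork-pad racks, large at (145,288), small at (384,236) and middle-sized at (334,135). The middle one carries the can (336,138) with the mass behind it at (336,119), which fits the description. The bigger mass at (237,70) and the smaller one at (237,209) are not wanted. The dish is at (163,172). Next I'll measure and confirm in a crop.

```bash
cat > h.py <<'E'
import numpy as np,cv2
from scipy.spatial.transform import Rotation as R
from station import robot
def cam(n,o=None):
    c=robot.calibration(n);f=210/np.tan(np.radians(c['fov_y']/2))
    K=np.array([[f,0,c['cx']],[0,f,c['cy']],[0,0,1]]);d=np.array([c['k1'],0,0,0,0.])
    if n=='wrist':
        T=np.eye(4);T[:3,:3]=R.from_euler('xyz',o['tool_rot'],degrees=True).as_matrix();T[:3,3]=o['eef_pos']
        M=np.linalg.inv(T@c['T_tool_cam']);return K,d,cv2.Rodrigues(M[:3,:3])[0].ravel(),M[:3,3]
    return K,d,np.array(c['rvec'],float),np.array(c['tvec'],float)
def ray(C,p,z):
    K,d,r,t=C;u=cv2.undistortPoints(np.array(p,float).reshape(-1,1,2),K,d).reshape(-1,2)
    Rm=cv2.Rodrigues(r)[0];c=-Rm.T@t;D=np.c_[u,np.ones(len(u))]@Rm
    return c+D*((z-c[2])/D[:,2])[:,None]
def proj(C,P):
    K,d,r,t=C;return cv2.projectPoints(np.array(P,float).reshape(-1,1,3),r,t,K,d)[0].reshape(-1,2)
E
python3 - <<'E'
from h import *
im=cv2.imread('pics/top0.png');sc=cv2.imread('pics/scene0.png');T=cam('top');S=cam('scene')
np.set_printoptions(precision=4,suppress=True)
o=robot.get_obs();print('tcp px',proj(T,o['eef_pos']),proj(S,o['eef_pos']))
# dish: rim
hsv=cv2.cvtColor(im,cv2.COLOR_BGR2HSV)
def big(m,box):
    k=np.zeros_like(m);x0,y0,x1,y1=box;k[y0:y1,x0:x1]=m[y0:y1,x0:x1]
    return max(cv2.findContours(k,0,2)[0],key=cv2.contourArea)
m=cv2.inRange(hsv,(85,15,75),(125,120,255));c=big(m,(120,130,205,215));print('dish',cv2.fitEllipse(c))
e=cv2.fitEllipse(c);print(ray(T,e[0],.024),'edge',ray(T,[[e[0][0]-e[1][0]/2,e[0][1]],[e[0][0]+e[1][0]/2,e[0][1]]],.024))
# rack board
m=cv2.inRange(hsv,(0,90,30),(14,255,140));c=big(cv2.morphologyEx(m,3,np.ones((9,9))),(285,95,385,175))
r=cv2.minAreaRect(c);b=cv2.boxPoints(r);print('rack',r);w=ray(T,b,.012);print(w)
a=cv2.resize(im[90:190,270:400],None,fx=4,fy=4,interpolation=2);q=cv2.resize(sc[250:380,150:310],None,fx=3.2,fy=3.2,interpolation=2)
h=max(a.shape[0],q.shape[0]);a=cv2.copyMakeBorder(a,0,h-a.shape[0],0,0,0);
cv2.imwrite('pics/c1.png',cv2.resize(np.hstack([a,q]),None,fx=.75,fy=.75,interpolation=3));print(a.shape,q.shape)
E
```

```text
tcp px [[-38.8325 304.2604]] [[460.1113  35.4143]]
dish ((162.90109252929688, 172.63258361816406), (56.37232971191406, 58.224666595458984), 63.899173736572266)
[[0.4938 0.2282 0.024 ]] edge [[0.4938 0.2992 0.024 ]
 [0.4939 0.1573 0.024 ]]
rack ((333.67681884765625, 134.14088439941406), (70.32372283935547, 51.717891693115234), 3.012787342071533)
[[ 0.5339 -0.1099  0.012 ]
 [ 0.6689 -0.1176  0.012 ]
 [ 0.6604 -0.2991  0.012 ]
 [ 0.5251 -0.2893  0.012 ]]
(416, 520, 3) (416, 512, 3)
```

View pics/c1.png

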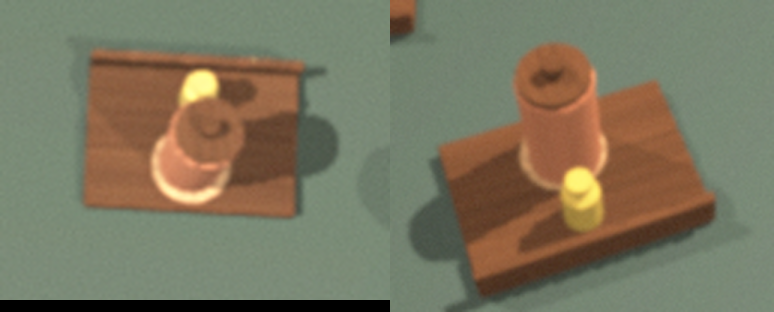

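Confirmed: the board measures 131 x 180 mm (the middle size), with the can on its pad and the two-step mass behind it. Now the positions from both views.

```bash
python3 - <<'E'
from h import *
np.set_printoptions(precision=4,suppress=True)
T=cam('top');S=cam('scene')
tp=lambda x,y:(x/3+270,y/3+90); sp=lambda x,y:((x-390)/2.4+150,y/2.4+250)
print('lid',ray(T,tp(209,130),.118),ray(S,sp(552,76),.118))
print('pad',ray(T,tp(191,166),.0125),ray(S,sp(563,152),.0125))
print('mass',ray(T,tp(201,81),.059),ray(S,sp(578,183),.059))
o=robot.get_obs();print(o['eef_pos'],o['tool_rot'])
print('scene dish',ray(S,(398,214),.024))
E
```

```text
lid [[ 0.5714 -0.2023  0.118 ]] [[ 0.5756 -0.1997  0.118 ]]
pad [[ 0.5673 -0.2033  0.0125]] [[ 0.5709 -0.1995  0.0125]]
mass [[ 0.6278 -0.2057  0.059 ]] [[ 0.6279 -0.2046  0.059 ]]
[0.1855 0.5961 0.2303] [-179.8849   -0.0126  162.7078]
scene dish [[0.4988 0.2278 0.024 ]]
```

```bash
cat > to.py <<'E'
# usage: to.py x y z yaw -> shift in tool axes (mm) and wz (rad) from the measured pose
import sys;from h import *
o=robot.get_obs();x,y,z,yaw=map(float,sys.argv[1:5]);Rt=R.from_euler('xyz',o['tool_rot'],degrees=True)
G=R.from_euler('xyz',[180,0,yaw],degrees=True)
print('t',round(o['time_s'],2),'shift',np.round(Rt.inv().apply(np.array([x,y,z])-o['eef_pos'])*1000,1),'rot',np.round((Rt.inv()*G).as_rotvec(),3))
E
python3 -m pendant '[[[-30,-32,-10,0,0,0],[-68,-72,-20,0,0,0],[-105,-112,-30,0,0,0],[-143,-152,-40,0,0,0],[-180,-192,-50,0,0,0]]]' 85
python3 -m pendant '[[[-37,-40,0,0,0,0],[-75,-80,0,0,0,0],[-112,-120,0,0,0,0],[-150,-160,0,0,0,0],[-187,-200,0,0,0,0]]]'
python3 to.py 0.571 -0.2015 0.28 176.8
```

```text
time_s: 0.72
eef_pos: [0.3008, 0.3581, 0.2812]
tool_rot: [-180.0, -0.0, 162.7]
force: [1.1, -0.0, 0.1]
finger_gap: 0.085
time_s: 1.35
eef_pos: [0.4199, 0.1117, 0.281]
tool_rot: [180.0, -0.0, 162.7]
force: [1.3, -0.0, -0.1]
finger_gap: 0.0851
t 1.35 shift [-237.4 -254.1    1. ] rot [ 0.    -0.    -0.246]
```

```bash
python3 -m pendant '[[[-40,-43,0,0,0,-0.05],[-80,-86,0,0,0,-0.1],[-120,-129,0,0,0,-0.15],[-160,-172,0,0,0,-0.2],[-195,-209,0,0,0,-0.246]]]'
python3 to.py 0.571 -0.2015 0.28 176.8
```

```text
time_s: 1.98
eef_pos: [0.544, -0.1462, 0.2807]
tool_rot: [180.0, -0.0, 176.8]
force: [1.3, 0.7, 0.0]
finger_gap: 0.085
t 1.98 shift [-30.  -53.7   0.7] rot [ 0.    -0.001  0.001]
```

```bash
python3 -m pendant '[[[-15,-27,0,0,0,0],[-30,-54,0,0,0,0],[-30,-54,0,0,0,0],[-30,-54,0,0,0,0],[-30,-54,0,0,0,0]]]'
python3 - <<'E'
from h import *
o=robot.get_obs();im=robot.get_image('wrist');cv2.imwrite('pics/w1.png',im[:,:,::-1]);C=cam('wrist',o)
print(o['eef_pos'],proj(C,[[.571,-.2015,.118],[.571,-.2015,.130],[.626,-.205,.062]]))
E
```

```text
time_s: 2.6
eef_pos: [0.5702, -0.1987, 0.2813]
tool_rot: [180.0, -0.0, 176.9]
force: [-0.2, -0.3, -0.2]
finger_gap: 0.0849
[ 0.57017119 -0.19868643  0.28127989] [[271.09262531 190.19507921]
 [270.93759015 193.36389925]
 [271.40910302 229.25631241]]
```

View pics/w1.png

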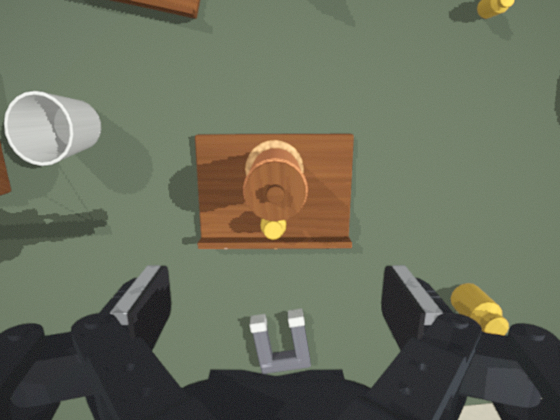

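The wrist view shows the lid centred near (275,188), the knob at (275,194), the board spanning columns 196–352 and rows 134–248, and the mass knob at (273,229). Casting rays from these.

```bash
python3 - <<'E'
from h import *
np.set_printoptions(precision=4,suppress=True)
o=robot.get_obs();C=cam('wrist',o)
im=cv2.imread('pics/w1.png');hsv=cv2.cvtColor(im,cv2.COLOR_BGR2HSV)
m=cv2.inRange(hsv,(22,130,120),(35,255,255));m[:215]=0;m[250:]=0;m[:,:250]=0;m[:,300:]=0
ys,xs=np.nonzero(m);print('mass px',xs.min(),xs.max(),ys.min(),ys.max(),xs.mean(),ys.mean())
print('board corners',ray(C,[[197,134],[352.5,134]],.012))
print('lid L,R,front,back,knob',ray(C,[[243,189],[307,189],[275,220]],.118),ray(C,(275.5,193.5),.130))
print('mass',ray(C,(273.3,227),.062))
E
python3 to.py .5710 -.1995 .18 176.8
```

```text
mass px 261 285 219 238 272.9416445623342 228.30503978779842
board corners [[ 0.5255 -0.2839  0.012 ]
 [ 0.5352 -0.1086  0.012 ]]
lid L,R,front,back,knob [[ 0.5688 -0.2259  0.118 ]
 [ 0.5719 -0.1703  0.118 ]
 [ 0.5985 -0.1997  0.118 ]] [[ 0.5715 -0.1978  0.13  ]]
mass [[ 0.6238 -0.2029  0.062 ]]
t 2.65 shift [ -0.8  -0.8 101.4] rot [ 0.    -0.     0.001]
```

```bash
python3 -m pendant '[[[0,0,40,0,0,0],[-1,0,85,0,0,0],[-1,0,130,0,0,0],[-1,0,170,0,0,0],[-1,0,190,0,0,0]]]' 85
python3 -m pendant '[[[0,0,10,0,0,0],[0,0,20,0,0,0],[0,0,21,0,0,0],[0,0,21,0,0,0],[0,0,21,0,0,0]]]'
python3 -m pendant '[[[0,0,0,0,0,0],[0,0,0,0,0,0],[0,0,0,0,0,0],[0,0,0,0,0,0],[0,0,0,0,0,0]]]' 40 35
python3 -m pendant '[[[0,0,0,0,0,0],[0,0,0,0,0,0],[0,0,0,0,0,0],[0,0,0,0,0,0],[0,0,0,0,0,0]]]'
```

```text
time_s: 3.28
eef_pos: [0.5697, -0.1981, 0.0888]
tool_rot: [179.9, -0.2, 176.9]
force: [-0.2, -0.4, 0.3]
finger_gap: 0.085
time_s: 3.9
eef_pos: [0.5723, -0.2001, 0.0712]
tool_rot: [-180.0, 0.1, 176.8]
force: [-0.1, -1.0, -0.1]
finger_gap: 0.0849
time_s: 4.53
eef_pos: [0.572, -0.1997, 0.0708]
tool_rot: [180.0, 0.0, 176.8]
force: [-0.5, 1.5, 4.6]
finger_gap: 0.0541
time_s: 5.15
eef_pos: [0.572, -0.1997, 0.0708]
tool_rot: [180.0, 0.0, 176.8]
force: [-0.1, 1.1, 5.1]
finger_gap: 0.054
```

```bash
python3 -m pendant '[[[0,0,-4,0,0,0],[0,0,-10,0,0,0],[0,0,-20,0,0,0],[0,0,-30,0,0,0],[0,0,-40,0,0,0]]]' 40 50
python3 - <<'E'
from h import *
o=robot.get_obs();w=robot.get_image('wrist');s=robot.get_image('scene')
cv2.imwrite('pics/l1.png',np.hstack([w[100:420,60:460],s[150:400,100:350][:, :].repeat(1,0) if 0 else cv2.resize(s[200:380,120:320],(356,320))])[:,:,::-1]);print(o['eef_pos'],o['force'])
E
python3 to.py .533 .013 .12 176.8
```

```text
time_s: 5.78
eef_pos: [0.5718, -0.1999, 0.1112]
tool_rot: [-180.0, 0.0, 176.8]
force: [-0.5, 0.8, -3.6]
finger_gap: 0.0543
[ 0.57184419 -0.19990552  0.11123372] [-0.4711309   0.82418935 -3.60932477]
t 5.88 shift [ 51.8 210.8  -8.2] rot [-0.001  0.003  0.   ]
```

View pics/l1.png

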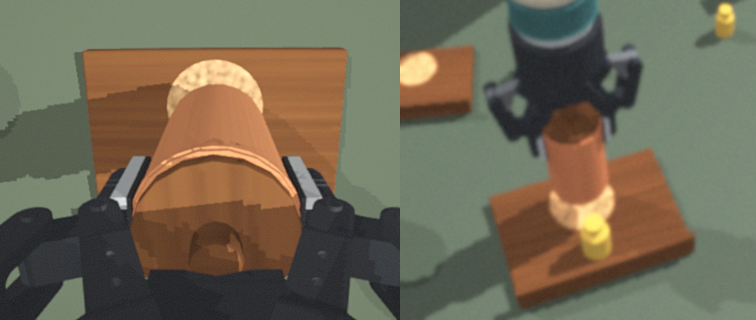

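The can is held upright and clear of the pad. Moving it aside to the bare midpoint.

```bash
python3 -m pendant '[[[6,25,0,0,0,0],[18,73,0,0,0,0],[31,125,0,0,0,0],[43,175,0,0,0,0],[52,211,0,0,0,0]]]'
python3 -m pendant '[[[0,0,8,0,0,0],[0,0,20,0,0,0],[0,0,32,0,0,0],[0,0,42,0,0,0],[0,0,47,0,0,0]]]'
python3 to.py .533 .013 .0588 176.8
```

```text
time_s: 6.5
eef_pos: [0.5295, 0.0167, 0.1098]
tool_rot: [180.0, -0.1, 176.9]
force: [0.3, -0.1, -2.8]
finger_gap: 0.0538
time_s: 7.12
eef_pos: [0.5309, 0.0133, 0.0621]
tool_rot: [180.0, -0.1, 176.7]
force: [-0.2, -0.5, -2.8]
finger_gap: 0.0547
t 7.12 shift [-2.1 -0.1  3.3] rot [ 0.    -0.002 -0.001]
```

```bash
python3 -m pendant '[[[0,0,1,0,0,0],[0,0,2,0,0,0],[0,0,3,0,0,0],[0,0,4,0,0,0],[0,0,4,0,0,0]]]'
python3 to.py .533 .013 .0588 176.8
```

```text
time_s: 7.75
eef_pos: [0.5315, 0.0138, 0.0594]
tool_rot: [-180.0, 0.0, 176.8]
force: [0.1, 0.1, -2.7]
finger_gap: 0.0542
t 7.75 shift [-1.5 -0.8  0.6] rot [-0.  0.  0.]
```

```bash
python3 -m pendant '[[[0,0,1,0,0,0],[0,0,1.5,0,0,0],[0,0,1.5,0,0,0],[0,0,1.5,0,0,0],[0,0,1.5,0,0,0]]]'
python3 -m pendant '[[[0,0,0,0,0,0],[0,0,0,0,0,0],[0,0,0,0,0,0],[0,0,0,0,0,0],[0,0,0,0,0,0]]]' 85
python3 -m pendant '[[[0,0,-10,0,0,0],[0,0,-35,0,0,0],[0,0,-80,0,0,0],[0,0,-120,0,0,0],[0,0,-160,0,0,0]]]'
python3 to.py .570 -.199 .22 176.8
```

```text
time_s: 8.38
eef_pos: [0.5319, 0.0138, 0.0588]
tool_rot: [-180.0, 0.0, 176.8]
force: [-3.2, 0.6, 5.9]
finger_gap: 0.0538
time_s: 9.0
eef_pos: [0.5315, 0.0138, 0.0577]
tool_rot: [-180.0, -0.0, 176.8]
force: [0.3, -0.2, -0.0]
finger_gap: 0.0849
time_s: 9.62
eef_pos: [0.5315, 0.0138, 0.22]
tool_rot: [-180.0, 0.1, 176.8]
force: [0.7, 0.1, -0.3]
finger_gap: 0.085
t 9.62 shift [-5.030e+01 -2.103e+02  1.000e-01] rot [-0.     0.001  0.   ]
```

```bash
python3 -m pendant '[[[-10,-42,0,0,0,0],[-20,-84,0,0,0,0],[-30,-126,0,0,0,0],[-40,-168,0,0,0,0],[-50,-210,0,0,0,0]]]'
python3 -m pendant '[[[0,0,0,0,0,0],[0,0,0,0,0,0],[0,0,0,0,0,0],[0,0,0,0,0,0],[0,0,0,0,0,0]]]'
python3 - <<'E'
from h import *
np.set_printoptions(precision=4,suppress=True)
o=robot.get_obs();im=robot.get_image('wrist')[:,:,::-1].copy();cv2.imwrite('pics/w2.png',im);C=cam('wrist',o);print(o['eef_pos'],o['tool_rot'])
cv2.imwrite('pics/top2.png',robot.get_image('top')[:,:,::-1])
hsv=cv2.cvtColor(im,cv2.COLOR_BGR2HSV)
q=proj(C,[[.625,-.203,.04],[.570,-.199,.012]]);print(q)
v=im.copy();cv2.imwrite('pics/w2c.png',cv2.resize(v[80:330,150:420],None,fx=2,fy=2))
E
```

```text
time_s: 10.25
eef_pos: [0.57, -0.2001, 0.2187]
tool_rot: [-180.0, 0.1, 176.8]
force: [0.4, -0.2, 0.0]
finger_gap: 0.085
time_s: 10.88
eef_pos: [0.5697, -0.198, 0.2179]
tool_rot: [-180.0, 0.0, 176.9]
force: [-0.1, -0.8, 0.1]
finger_gap: 0.0852
[ 0.5697 -0.198   0.2179] [-179.9994    0.0003  176.8582]
[[272.3683 242.7142]
 [273.4255 179.8737]]
```

View pics/w2c.png

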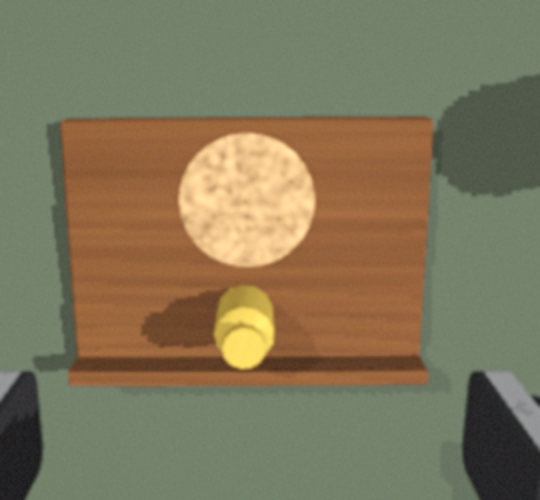

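The pad centre falls at px (273.5,179.8), which matches the estimate (.570,-.199). The mass knob top is at (272,253.5).

```bash
python3 - <<'E'
from h import *
np.set_printoptions(precision=4,suppress=True)
o=robot.get_obs();C=cam('wrist',o)
print('pad',ray(C,(273.5,179.8),.0125),'mass',ray(C,(272,253.5),.062))
im=cv2.imread('pics/top2.png');hsv=cv2.cvtColor(im,cv2.COLOR_BGR2HSV)
T=cam('top');print(proj(T,[.5315,.0138,.118]))
E
python3 to.py .624 -.202 .10 176.8
```

```text
pad [[ 0.5699 -0.1992  0.0125]] mass [[ 0.6268 -0.2036  0.062 ]]
[[246.9579 149.7898]]
t 10.97 shift [-54.4  -0.7 117.9] rot [-0.     0.     0.001]
```

```bash
python3 -m pendant '[[[-20,0,0,0,0,0],[-40,0,20,0,0,0],[-56,-1,60,0,0,0],[-56,-1,100,0,0,0],[-56,-1,130,0,0,0]]]' 60
python3 -m pendant '[[[0,0,20,0,0,0],[0,0,40,0,0,0],[0,0,55,0,0,0],[0,0,55,0,0,0],[0,0,55,0,0,0]]]'
python3 to.py .6253 -.2022 .016 176.8
```

```text
time_s: 11.6
eef_pos: [0.625, -0.2023, 0.0857]
tool_rot: [180.0, -0.1, 176.8]
force: [0.1, -0.6, -0.3]
finger_gap: 0.0597
time_s: 12.22
eef_pos: [0.6264, -0.2031, 0.0337]
tool_rot: [-180.0, 0.1, 176.8]
force: [0.2, -0.0, -0.4]
finger_gap: 0.0599
t 12.22 shift [ 1.1  0.9 17.6] rot [-0.001  0.001  0.   ]
```

```bash
python3 -m pendant '[[[0,0,8,0,0,0],[0,0,14,0,0,0],[0,0,16,0,0,0],[0,0,16,0,0,0],[0,0,16,0,0,0]]]'
python3 -m pendant '[[[0,0,0,0,0,0],[0,0,0,0,0,0],[0,0,0,0,0,0],[0,0,0,0,0,0],[0,0,0,0,0,0]]]' 15 40
python3 -m pendant '[[[0,0,0,0,0,0],[0,0,0,0,0,0],[0,0,-4,0,0,0],[0,0,-10,0,0,0],[0,0,-20,0,0,0]]]'
```

```text
time_s: 12.85
eef_pos: [0.6257, -0.2029, 0.0169]
tool_rot: [-180.0, 0.0, 176.8]
force: [-0.6, -0.1, -0.6]
finger_gap: 0.0597
time_s: 13.48
eef_pos: [0.626, -0.2032, 0.0173]
tool_rot: [-180.0, 0.0, 176.8]
force: [-0.7, -1.4, 3.9]
finger_gap: 0.0266
time_s: 14.1
eef_pos: [0.6246, -0.2021, 0.0362]
tool_rot: [179.9, -0.1, 176.8]
force: [-0.1, 0.2, -2.6]
finger_gap: 0.0268
```

```bash
python3 -m pendant '[[[0,0,-20,0,0,0],[0,0,-60,0,0,0],[0,0,-105,0,0,0],[0,0,-145,0,0,0],[0,0,-165,0,0,0]]]'
python3 to.py .496 .228 .2 176.8
```

```text
time_s: 14.72
eef_pos: [0.6273, -0.2034, 0.207]
tool_rot: [-179.9, 0.4, 176.8]
force: [-0.6, 0.3, -2.1]
finger_gap: 0.0269
t 14.72 shift [155.1 423.4   5.1] rot [-0.002  0.006  0.   ]
```

```bash
python3 -m pendant '[[[10,28,0,0,0,0],[28,76,0,0,0,0],[46,126,0,0,0,0],[64,175,0,0,0,0],[82,225,0,0,0,0]]]'
python3 -m pendant '[[[17,46,0,0,0,0],[34,92,0,0,0,0],[51,138,0,0,0,0],[66,178,0,0,0,0],[74,199,0,0,0,0]]]'
python3 -m pendant '[[[0,0,10,0,0,0],[0,0,40,0,0,0],[0,0,80,0,0,0],[0,0,110,0,0,0],[0,0,130,0,0,0]]]'
python3 to.py .496 .228 .0092 176.8
python3 - <<'E'
from h import *
o=robot.get_obs();im=robot.get_image('wrist')[:,:,::-1].copy();cv2.imwrite('pics/w3.png',im);print(proj(cam('wrist',o),[.496,.228,.004]))
E
```

```text
time_s: 15.35
eef_pos: [0.5559, 0.0279, 0.2035]
tool_rot: [180.0, 0.1, 176.8]
force: [0.6, 0.5, -0.7]
finger_gap: 0.0269
time_s: 15.98
eef_pos: [0.4928, 0.2313, 0.2035]
tool_rot: [179.9, 0.1, 176.9]
force: [1.0, 0.1, -1.6]
finger_gap: 0.0266
time_s: 16.6
eef_pos: [0.4928, 0.2277, 0.0703]
tool_rot: [-179.9, -0.1, 176.7]
force: [-0.4, 1.1, -1.6]
finger_gap: 0.0267
t 16.6 shift [-3.3  0.5 61.1] rot [-0.001 -0.002 -0.001]
[[274.81895699 228.8788542 ]]
```

View pics/w3.png

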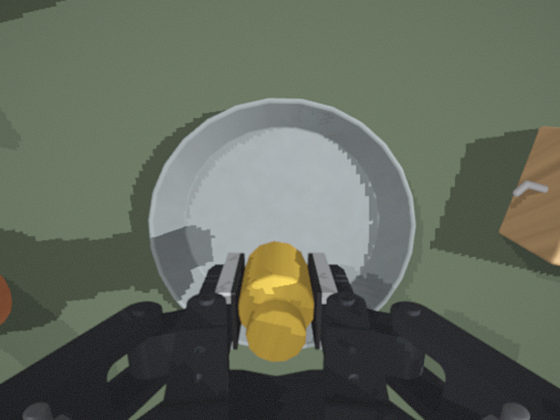

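The mass is held upright over the dish. The dish floor is centred near (283,222), against (275,229) predicted, so I'll shift about 4 mm in +y and lower gently.

```bash
python3 -m pendant '[[[0,2,10,0,0,0],[0,4,25,0,0,0],[0,4,38,0,0,0],[0,4,48,0,0,0],[0,4,54,0,0,0]]]'
python3 -m pendant '[[[0,0,1,0,0,0],[0,0,2,0,0,0],[0,0,3,0,0,0],[0,0,4,0,0,0],[0,0,5,0,0,0]]]'
python3 to.py .496 .228 .0092 176.8
```

```text
time_s: 17.27
eef_pos: [0.4933, 0.2331, 0.017]
tool_rot: [-180.0, -0.0, 176.8]
force: [-0.7, 0.4, -2.0]
finger_gap: 0.0264
time_s: 17.9
eef_pos: [0.4938, 0.2333, 0.0129]
tool_rot: [180.0, 0.0, 176.8]
force: [-0.7, 0.6, -1.5]
finger_gap: 0.0269
t 17.9 shift [-2.5 -5.1  3.7] rot [0. 0. 0.]
```

```bash
python3 -m pendant '[[[0,0,1,0,0,0],[0,0,2,0,0,0],[0,0,2.5,0,0,0],[0,0,3,0,0,0],[0,0,3.5,0,0,0]]]'
```

```text
time_s: 18.52
eef_pos: [0.4937, 0.2332, 0.0093]
tool_rot: [180.0, -0.0, 176.8]
force: [-1.0, 0.6, 1.1]
finger_gap: 0.0269
```

Contact is felt, so I'm releasing.

```bash
python3 -m pendant '[[[0,0,0.3,0,0,0],[0,0,0,0,0,0],[0,0,0,0,0,0],[0,0,0,0,0,0],[0,0,0,0,0,0]]]' 60
python3 -m pendant '[[[0,0,-5,0,0,0],[0,0,-20,0,0,0],[0,0,-50,0,0,0],[0,0,-90,0,0,0],[0,0,-130,0,0,0]]]'
python3 -m pendant '[[[0,0,-30,0,0,0],[0,0,-60,0,0,0],[0,0,-70,0,0,0],[0,0,-70,0,0,0],[0,0,-70,0,0,0]]]' 85
python3 - <<'E'
from h import *
w=robot.get_image('wrist');s=robot.get_image('scene')
cv2.imwrite('pics/d1.png',np.hstack([w[100:420,100:500],cv2.resize(s[150:300,260:446],(397,320))])[:,:,::-1])
cv2.imwrite('pics/scene3.png',s[:,:,::-1])
E
python3 to.py .5315 .0138 .2 176.8
```

```text
time_s: 19.15
eef_pos: [0.4937, 0.2333, 0.0094]
tool_rot: [180.0, 0.0, 176.8]
force: [-0.1, 0.1, -0.5]
finger_gap: 0.0597
time_s: 19.77
eef_pos: [0.4938, 0.2333, 0.1416]
tool_rot: [180.0, 0.1, 176.8]
force: [0.3, 0.4, 0.0]
finger_gap: 0.0601
time_s: 20.4
eef_pos: [0.4927, 0.2329, 0.2079]
tool_rot: [-179.9, -0.1, 176.8]
force: [-0.4, -0.2, -0.6]
finger_gap: 0.0849
t 20.5 shift [ -51.  -216.6    7.8] rot [-0.001 -0.003  0.   ]
```

View pics/d1.png

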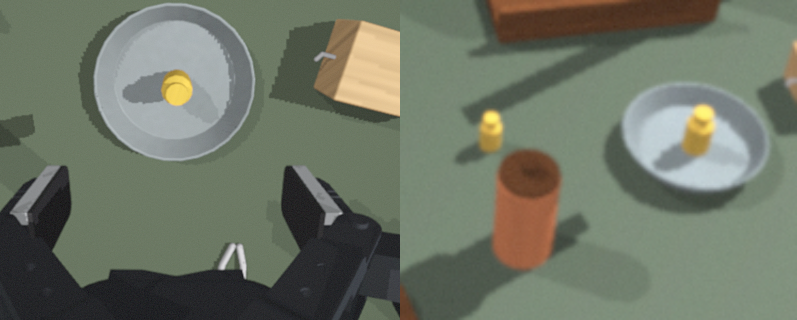

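The mass stands upright near the dish's centre and the can stands upright on the bench. Back to the can.

```bash
python3 -m pendant '[[[-11,-45,0,0,0,0],[-22,-92,0,0,0,0],[-34,-142,0,0,0,0],[-44,-188,0,0,0,0],[-51,-217,0,0,0,0]]]'
python3 -m pendant '[[[0,0,0,0,0,0],[0,0,20,0,0,0],[0,0,50,0,0,0],[0,0,50,0,0,0],[0,0,50,0,0,0]]]'
python3 to.py .5315 .0138 .0585 176.8
```

```text
time_s: 21.12
eef_pos: [0.5321, 0.0117, 0.2082]
tool_rot: [-180.0, -0.1, 176.7]
force: [-0.4, 0.7, -0.0]
finger_gap: 0.0849
time_s: 21.75
eef_pos: [0.5326, 0.0144, 0.1597]
tool_rot: [180.0, -0.0, 176.9]
force: [0.5, -0.0, 0.5]
finger_gap: 0.0853
t 21.75 shift [  1.1  -0.7 101.2] rot [ 0.    -0.     0.001]
```

```bash
python3 -m pendant '[[[1,0,25,0,0,0],[1,0,55,0,0,0],[1,0,80,0,0,0],[1,0,95,0,0,0],[1,0,100,0,0,0]]]'
python3 -m pendant '[[[0,0,0,0,0,0],[0,0,0,0,0,0],[0,0,0,0,0,0],[0,0,0,0,0,0],[0,0,0,0,0,0]]]' 40 50
python3 -m pendant '[[[0,0,0,0,0,0],[0,0,0,0,0,0],[0,0,-5,0,0,0],[0,0,-15,0,0,0],[0,0,-30,0,0,0]]]'
python3 -m pendant '[[[0,0,-10,0,0,0],[0,0,-20,0,0,0],[0,0,-30,0,0,0],[0,0,-30,0,0,0],[0,0,-30,0,0,0]]]'
python3 to.py .571 -.1997 .12 176.8
```

```text
time_s: 22.38
eef_pos: [0.5318, 0.014, 0.0594]
tool_rot: [180.0, 0.0, 176.8]
force: [0.5, 1.1, 0.6]
finger_gap: 0.0849
time_s: 23.0
eef_pos: [0.5329, 0.0139, 0.0606]
tool_rot: [180.0, 0.2, 176.8]
force: [-0.5, 1.0, 6.1]
finger_gap: 0.054
time_s: 23.62
eef_pos: [0.5304, 0.0138, 0.0892]
tool_rot: [-180.0, -0.1, 176.8]
force: [0.6, 0.1, -3.6]
finger_gap: 0.0543
time_s: 24.25
eef_pos: [0.5313, 0.0138, 0.1191]
tool_rot: [180.0, -0.0, 176.8]
force: [-0.7, 0.1, -2.7]
finger_gap: 0.0537
t 24.25 shift [ -51.6 -211.    -0.9] rot [ 0. -0.  0.]
```

```bash
python3 -m pendant '[[[-6,-25,0,0,0,0],[-18,-75,0,0,0,0],[-31,-127,0,0,0,0],[-43,-177,0,0,0,0],[-51,-211,0,0,0,0]]]'
python3 -m pendant '[[[0,0,8,0,0,0],[0,0,16,0,0,0],[0,0,20,0,0,0],[0,0,20,0,0,0],[0,0,20,0,0,0]]]'
python3 to.py .571 -.1995 .0715 176.8
python3 - <<'E'
from h import *
o=robot.get_obs();w=robot.get_image('wrist');s=robot.get_image('scene');C=cam('wrist',o);print(proj(C,[.57,-.199,.0125]))
cv2.imwrite('pics/p1.png',np.hstack([w[100:420,60:460],cv2.resize(s[200:380,120:320],(356,320))])[:,:,::-1])
E
```

```text
time_s: 24.88
eef_pos: [0.5706, -0.202, 0.1186]
tool_rot: [180.0, -0.0, 176.7]
force: [-0.7, 0.6, -3.6]
finger_gap: 0.054
time_s: 25.5
eef_pos: [0.5708, -0.1991, 0.0995]
tool_rot: [-180.0, 0.0, 176.9]
force: [-0.5, -0.4, -2.1]
finger_gap: 0.0539
t 25.5 shift [-0.2 -0.4 28. ] rot [-0.     0.     0.001]
[[274.16410404 212.80591192]]
```

View pics/p1.png

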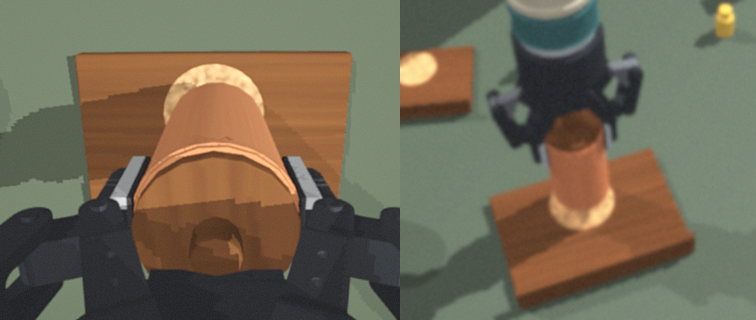

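The can hangs upright and centred over the pad (pad columns 164–265, can axis near 215 in the crop). I'm lowering it gently.

```bash
python3 -m pendant '[[[0,0,6,0,0,0],[0,0,14,0,0,0],[0,0,20,0,0,0],[0,0,23,0,0,0],[0,0,25,0,0,0]]]'
python3 -m pendant '[[[0,0,1,0,0,0],[0,0,1.5,0,0,0],[0,0,2,0,0,0],[0,0,2.5,0,0,0],[0,0,3,0,0,0]]]'
```

```text
time_s: 26.22
eef_pos: [0.5706, -0.1997, 0.0739]
tool_rot: [180.0, -0.0, 176.8]
force: [-0.7, -0.1, -3.0]
finger_gap: 0.0543
time_s: 26.85
eef_pos: [0.571, -0.1998, 0.0727]
tool_rot: [-180.0, 0.0, 176.8]
force: [-3.2, 1.6, 7.7]
finger_gap: 0.0537
```

Contact at 7.7 N. Releasing and retreating.

```bash
python3 -m pendant '[[[0,0,0,0,0,0],[0,0,0,0,0,0],[0,0,0,0,0,0],[0,0,0,0,0,0],[0,0,0,0,0,0]]]' 85
python3 -m pendant '[[[0,0,-10,0,0,0],[0,0,-35,0,0,0],[0,0,-80,0,0,0],[0,0,-120,0,0,0],[0,0,-160,0,0,0]]]'
python3 -m pendant '[[[0,0,-20,0,0,0],[0,0,-30,0,0,0],[0,0,-30,0,0,0],[0,0,-30,0,0,0],[0,0,-30,0,0,0]]]'
python3 - <<'E'
from h import *
o=robot.get_obs();w=robot.get_image('wrist');s=robot.get_image('scene');C=cam('wrist',o);print(o['eef_pos'],proj(C,[[.57,-.199,.118],[.57,-.199,.0125]]))
cv2.imwrite('pics/f1.png',np.hstack([w[80:400,120:440],cv2.resize(s[160:380,160:460],(436,320))])[:,:,::-1])
E
```

```text
time_s: 27.48
eef_pos: [0.5707, -0.1997, 0.0712]
tool_rot: [180.0, -0.0, 176.8]
force: [-1.9, -0.6, -0.6]
finger_gap: 0.0849
time_s: 28.1
eef_pos: [0.5707, -0.1997, 0.2336]
tool_rot: [-180.0, 0.1, 176.8]
force: [-0.1, -0.0, 0.1]
finger_gap: 0.0851
time_s: 28.72
eef_pos: [0.57, -0.1994, 0.2599]
tool_rot: [179.9, -0.1, 176.8]
force: [0.0, -0.5, 0.8]
finger_gap: 0.0849
[ 0.56996684 -0.19938785  0.25985853] [[274.58626174 195.18110277]
 [274.67760538 172.73885708]]
```

View pics/f1.png

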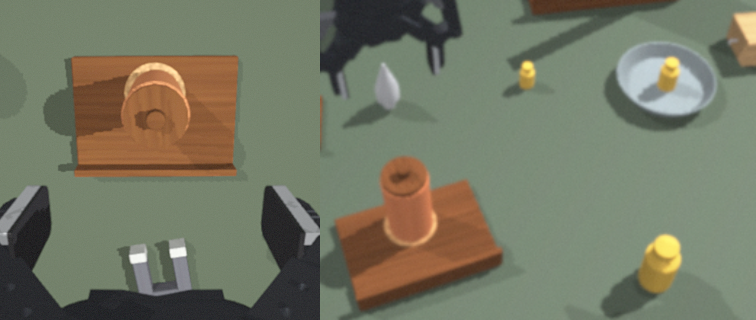

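The can stands upright on the pad: the lid is at about (275.5,192) against (274.6,195) expected, roughly 3 mm. The mass is upright in the dish and the gripper is clear, so I'm handing in.

```bash
python3 -c "
from station import robot
print(robot.close_job())"
```

```text
the job is handed in; nothing more can be done
None
```

I lifted the can off the middle-sized rack, stood it on the bare bench midway between rack and dish, and set the hidden brass mass in the grey dish. I then stood the can back on its cork pad and handed the job in at about 29 s of the 72 s allowed.

- **Can:** In the last pictures it stands upright on the pad, about 3 mm off centre by my measurement (15 mm allowed). Setting it down gave a contact force of about 8 N.
- **Mass:** It stands upright near the middle of the dish. Contact as it touched the dish floor was gentle, about 3 N change in force.
- **Gripper:** It was open and well clear, at 0.26 m height, when I handed in.

No check failed. The position estimates from the different cameras disagreed by up to about 5 mm, which is within tolerance. The hand-in itself gives no verdict.

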